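Pin the hasp of the pen cabinet

ROBOT

A 6-joint arm with a two-finger parallel gripper is mounted at the origin on the work surface. World frame = base frame: x ahead of the robot, y to its left, z up, the work surface at z = 0. Lengths are in m, angles in rad, forces in N, time in s.
With the tool pointing down it reaches from about 0.4 to 0.925 m from the base axis. Payload 12.5 kg.
Tool frame: the origin (TCP) lies at the very end of the fingers, on their centre line; the grasp point (between the pads) lies bot.grip_point_offset behind it (bot.grip_point_offset is the distance from the TCP to the grasp point, in m); y points along the fingers, x is the direction in which the jaws open and shut, and the axes are right-handed (so a half turn about y gives the same grasp; the last joint's range is limited). The gripper opens to 95 mm and grips with 3 to 60 N. Pads are 20 mm wide; open, the fingers measure 119 mm over their backs; the gripper's body (75 mm by 180 mm) begins 59 mm behind the grasp point.
Start: joints at [1.143, 0.491, 1.559, -0, 1.092, -0.106], TCP at [0.198, 0.593, 0.215] pointing down, gripper open.
Joint ranges: [-3.1, 3.1], [-0.84, 2.19], [0.05, 2.79], [-1.13, 4.28], [0.06, 2.93], [-2.69, 2.69]. Speed limits (rad/s): [2.22, 2.22, 2.79, 3.14, 3.14, 3.14].

INTERFACE

Orientations are given as a rotation vector (axis times angle).
In Python, from cell import bot gives the robot as it stands.
- The arm moves only by the shell command python3 -m pendant 'ROWS' [OPENING]. ROWS is JSON, a list of rows, each an object of numbers: "x", "y", "z": the shift along the world's x, y, z as a fraction of full scale; "rx", "ry", "rz": the turn, a rotation vector about the world's x, y, z as a fraction of full scale. In form: [{"x": .., "y": .., "z": .., "rx": .., "ry": .., "rz": ..}, ...]. A call has 1 to 20 rows; each row shifts and turns the pose as measured when the row begins; what a row does not reach is not made up. Full scale, the value 1, is 30 mm for a shift and 6 degrees for a turn. A row lasts 1/10 s, in which the tool goes at most 50 mm and 8.59 degrees, less where a joint would pass 70% of its speed; a pose out of reach is approached as far as the arm can. A call with a number of a shift or a turn outside -1 to 1 is refused whole. A call with a gripper value outside its range is refused whole. OPENING is the gripper's target within -1 to 1 (shut at 1, half-way at 0, fully open at -1), set as the call begins (- or left out, the last holds). The fingers move at their own pace and stop on an object; the grip force is fixed at half the most. Time passes only in rows, so rows that do not move let the fingers close. It gives the time, the measured TCP pose, the force and the opening at its end, in the units of the state.
- bot.state(): the state, without advancing time (a new reading comes with each control period).
- bot.capture(name): name is "side" or "top" or "wrist"; returns the picture (400x640x3 uint8, red, green, blue); there is no depth.
- bot.camera_params(name): a dict with "fx", "fy", "cx", "cy" (pixels), "origin" and "rotation" of the camera in the world. Camera axes: x right, y down, z forward; pixel columns grow to the right and rows downward; lengths in m; the calibration is good to about 2 mm. A picture is of the moment at which its call begins: read the wrist's pose just before it. camera_params takes no time and is no camera call; for the wrist camera it gives the pose at the moment of the call.
- bot.hand_in(): hands the job in, once; it reports no verdict.
The state is a dict: "time": time; "qpos": joint angles; "joint_vel": joint speeds; "tau": joint torques, N m; "tool_pos": TCP position; "eef_rot": TCP orientation; "ft_force": force on the tool from outside, world axes, zero at the start; "torque": the same for the moment, N m; "grip_width": finger opening in m.
Only numpy, scipy, OpenCV 4.12 (cv2) and the standard library are available. Lean on these libraries where they do the work, as an engineer would, in place of code of your own. Each camera call takes 0.05 s, during which the arm holds its last target. There are 200 camera calls.

TASK

Secure the pen cabinet for the night. First lift the T-handled steel pin out of the counter organiser and lay it ready, flat on the counter; with the hand free, swing the hasp over the staple until it lies flat against the doors. Then take the pin up again and drop it, tip down, through the staple loop in front of the hasp, so that it hangs upright with its cross-bar resting right down on the loop; do not push the highlighter, the stapler or the carton about.

Things in the scene. Friction and masses are not known exactly. Their poses are not given: they have to be found in the camera images.
- cabinet: Grey steel counter-top cabinet with two closed glazed doors, fixed: 160 mm deep (its x), 300 mm wide (y), 230 mm high. Origin: centre of its underside, on the counter. The front with the doors is its plane x = -80 mm and faces its -x; the doors meet at y = 0. Hasp and staple sit near the top of the front; the space above and in front of it is free.
- hasp (a joint): Swing of the hasp in rad about an upright hinge line. 0: closed, flat along the doors, the staple through its slot (hard stop). 1.57: standing straight out from the doors; more: folded back (stop 2.9). Starts 1.2 to 2.2. Slightly stiff (0.04 N m): it stays where it is left, about 1 N moves it, no catch.
- hasp_hinge (a point): Hinge line of the hasp at half its height, 195 mm above the counter. Axes of the cabinet: x into it, y to the hinged side, z up. The hasp is a steel plate 4 mm thick, 50 mm high (from 25 mm below to 25 mm above this point), reaching 114 mm from the hinge line; at joint value q it points to (x, y) = (-sin q, -cos q).
- hasp_end (a point): Point on the hasp at mid height, 104.5 mm from the hinge line. Its axes swing with it: -y from hinge to free end, -x out of the face to push on to close it, z up. Slot for the staple from 53 to 97 mm from the hinge line, 14 mm high; solid plate elsewhere. The free end has a lip 30 mm high turned 10 mm to -x.
- staple (a point): Centre of the loop's opening in front of the closed hasp. The staple is a level U of 8 mm round steel bar, its opening seen from above: 24 mm from the closed hasp to the outer bar, 24 mm between the legs. Axes of the cabinet (legs along x). 20 mm in front of the doors, 75 mm from the hinge line, 195 mm above the counter, nothing below it.
- pin_mid (a point): Loose T-shaped steel pin, 0.13 kg: shank 12 mm thick with a round tip, cross-bar 12 mm thick and 50 mm long at the other end, 106 mm overall. Point on the shank's axis at mid-length; x along the shank to the tip, y along the cross-bar. It starts flat in either bin of the organiser, axis 6 mm above the bin's floor; it balances 14 mm from here towards the cross-bar.
- pin_head (a point): Centre of the pin's cross-bar, on the shank's axis, 47 mm from pin_mid; same axes. With the pin home in the staple it is 10 mm above the point staple; the cross-bar then lies across both legs, along the doors.
- pin_tip (a point): The very tip of the pin's shank, 53 mm from pin_mid and 100 mm from pin_head; same axes. Once dropped through the loop the pin may swing for a second or two before it hangs still.
- tray: Black plastic counter organiser, fixed, 142 mm (its x) by 239 mm (y), 50 mm high, open at the top, walls and floor 5 mm. A middle wall at y = 0 makes two bins, each 132 by 112 mm inside; pin and highlighter lie in one each, lengthwise (along x), the pin's tip to +x. Origin: centre of its underside, on the counter.
- highlighter_mid (a point): Flat white highlighter with a grey cap, 118 mm long, 27 mm wide, 17 mm thick, lying in the other bin; this point is at its middle. Not to be moved.
- stapler_mid (a point): Black desk stapler on the counter beyond the work, 150 mm long, 60 mm high; this point is at its middle. Not to be moved.
- carton_mid (a point): Small carton of clips, 90 by 60 by 50 mm, on the counter beyond the work; this point is its centre. Not to be moved. The counter from 0.42 to 0.62 m ahead of the robot, between organiser and cabinet, is clear.

How it is judged:
On the way, in this order (a step that is already met when the one before it is completed fails the run):
1. the pin lies flat on the counter, let go (height (world z) of pin_mid below 0.009 m and height (world z) of each of pin_head, pin_tip below 0.01 m and contact force between the fingers and pin below 0.1 N and linear speed of pin below 0.03 m/s), for 0.2 s.
2. the hasp is swung right over the staple and lies flat on the doors (value of joint hasp below 0.12 rad), for 0.2 s.
At the end, for the whole second after the job is handed in: Hasp within 0.15 rad of flat; pin at rest down through the staple: cross-bar's centre 4 to 18 mm above the staple's centre and within 14 mm of it sideways, tip at least 75 mm below it. Highlighter, stapler and carton within 30 mm of where they stood (value of joint hasp below 0.15 rad and z of pin_head in the frame of staple between 0.004 and 0.018 m and horizontal distance between pin_head and staple below 0.014 m and z of pin_tip in the frame of staple below -0.075 m and linear speed of pin below 0.04 m/s); the robot touches nothing.
It fails at once if the stapler, the carton or the highlighter is moved by more than 30 mm (distance of any of stapler_mid, carton_mid, highlighter_mid from where it was at the start of the episode above 0.03 m).
It also fails if it takes over 72 s, if anything falls off the work surface, if the arm or the gripper's body presses on something with over 40 N, if the wrist force passes 120 N, or if a joint passes its speed limit or range.

## Working session

There is one attempt and no reset: what is moved stays moved. The work goes in short steps, Python scripts to look and compute and a shell command to move; the robot and the scene stay as the last step left them, time stands still between calls to the robot, and variables do not carry over. Pictures are saved under pics/ and viewed, on a budget of 10 in all, crops included, one or two more only if the job needs it, and the job is handed in when it is done.

```bash
mkdir -p pics; ls; python3 - <<'E'
from cell import bot
import cv2
s=bot.state();print(s, bot.grip_point_offset)
for n in("top","side"):
    print(n,bot.camera_params(n))
    cv2.imwrite(f"pics/{n}0.png",bot.capture(n)[:,:,::-1])
E
```

```text
pics
{'time': 0.0, 'qpos': array([ 1.14345138e+00,  4.91562643e-01,  1.55947449e+00, -4.48030965e-06,
        1.09170617e+00, -1.05626216e-01]), 'joint_vel': array([ 0.00054029,  0.00064161, -0.00093662, -0.00016771, -0.00017476,
       -0.00117676]), 'tau': array([-1.26063715e-04, -6.12637210e+01, -2.58175135e+01,  6.92164572e-02,
        4.82145650e-02, -1.07618719e-04]), 'tool_pos': array([0.19751088, 0.59269869, 0.21405121]), 'eef_rot': array([-1.344983  , -0.96827425,  0.96992699]), 'ft_force': array([-0.37009513,  0.74880896, -0.50472038]), 'torque': array([ 6.14168623e-02, -1.08607986e-02,  5.18229491e-05]), 'grip_width': 0.09507699125801858} 0.0188
top {'fx': 433.4946947766666, 'fy': 433.4946947766666, 'cx': 316.9942493504058, 'cy': 192.94568341573407, 'origin': array([0.57575364, 0.06908824, 1.13275036]), 'rotation': array([-2.19080482,  2.22998103, -0.0560814 ])}
side {'fx': 426.1843163110814, 'fy': 426.1843163110814, 'cx': 320.6636725158078, 'cy': 199.0550151444399, 'origin': array([0.27467318, 0.63174767, 0.89440347]), 'rotation': array([-0.77089003,  2.63341596, -1.0332429 ])}
```

View pics/top0.png

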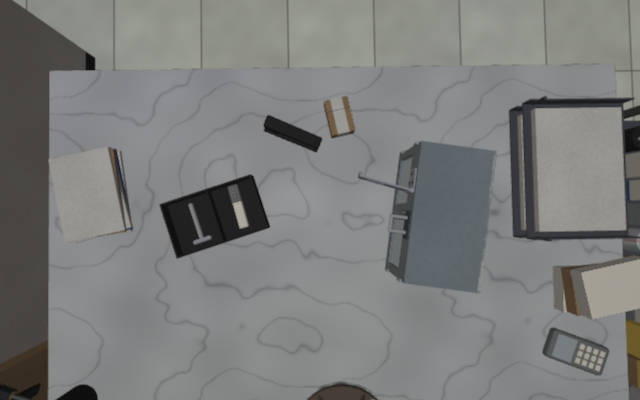

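View pics/side0.png

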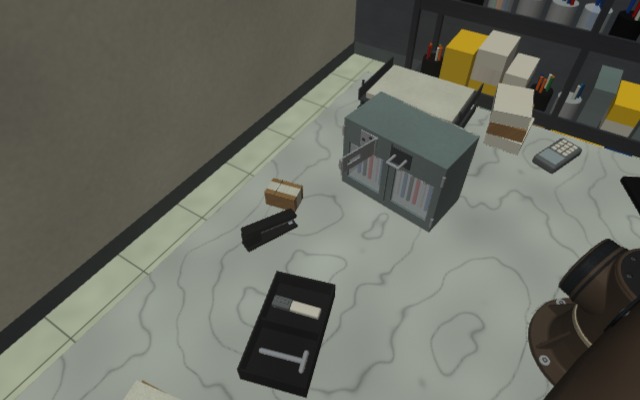

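The top view shows the tray at px (161–269, 176–257) with the pin in its left bin, and the cabinet at (386–497, 141–292) with the hasp sticking out to (360,176). The stapler is at (292,133) and the carton at (340,116). The side view agrees. I'll enlarge both areas.

```bash
cat > h.py <<'E'
import numpy as np, cv2
from scipy.spatial.transform import Rotation as R
from cell import bot
def ray(cam,uv,p=None):
    p=p or bot.camera_params(cam)
    d=np.array([(uv[0]-p['cx'])/p['fx'],(uv[1]-p['cy'])/p['fy'],1.])
    return np.array(p['origin']),R.from_rotvec(p['rotation']).apply(d)
def atz(cam,uv,z,p=None):
    o,d=ray(cam,uv,p); return o+d*(z-o[2])/d[2]
def proj(cam,X,p=None):
    p=p or bot.camera_params(cam)
    c=R.from_rotvec(p['rotation']).inv().apply(np.atleast_2d(X)-p['origin'])
    return np.c_[p['fx']*c[:,0]/c[:,2]+p['cx'],p['fy']*c[:,1]/c[:,2]+p['cy']]
E
python3 - <<'E'
import cv2,numpy as np
t=cv2.imread("pics/top0.png")
a=cv2.resize(t[165:265,150:280],None,fx=6,fy=6,interpolation=cv2.INTER_CUBIC)
b=cv2.resize(t[130:300,350:500],None,fx=3.5,fy=3.5,interpolation=cv2.INTER_CUBIC)
cv2.imwrite("pics/t1.png",cv2.convertScaleAbs(a,alpha=1.5));cv2.imwrite("pics/t2.png",b)
print(a.shape,b.shape)
from h import *
print("tray",[atz("top",u,.05)[:2].round(4) for u in((161,204),(252,176),(269,228),(177,257))])
print("cab",[atz("top",u,.23)[:2].round(4) for u in((421,141),(497,151),(477,292))])
E
```

```text
(600, 780, 3) (595, 525, 3)
tray [array([0.5939, 0.4408]), array([0.6598, 0.2143]), array([0.5294, 0.1737]), array([0.462 , 0.4021])]
cab [array([ 0.7135, -0.1649]), array([ 0.6898, -0.3248]), array([ 0.3964, -0.2733])]
```

View pics/t1.png

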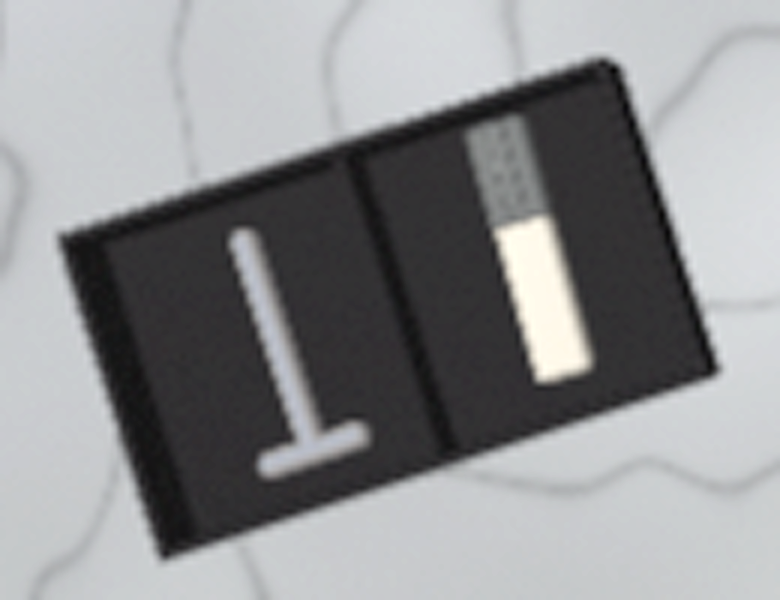

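View pics/t2.png

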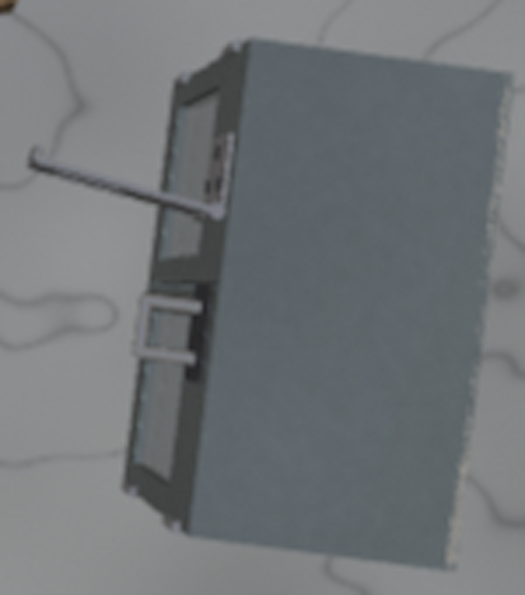

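```bash
cat > m1.py <<'E'
from h import *
from scipy.optimize import least_squares
def c2(u,v): return (350+(u+.5)/3.5-.5,130+(v+.5)/3.5-.5)
def c1(u,v): return (150+(u+.5)/6-.5,165+(v+.5)/6-.5)
cab=np.array([atz("top",c2(*u),.23)[:2] for u in((248,40),(512,75),(455,570),(190,533))])
L=np.array([[-80,150],[80,150],[80,-150],[-80,-150]])/1000
def fit(P,L):
    f=lambda p:(L@np.array([[np.cos(p[2]),np.sin(p[2])],[-np.sin(p[2]),np.cos(p[2])]])+p[:2]-P).ravel()
    best=min((least_squares(f,[*P.mean(0),a]) for a in(-1.5,0,1.5,3)),key=lambda r:r.cost); return best.x,best.fun
cp,e=fit(cab,L);print("cab",cp.round(4),(e*1000).round(1))
tr=np.array([atz("top",c1(*u),.05)[:2] for u in((60,235),(612,58),(720,372),(163,558))])
# tray +x = world +x-ish (tip), +y = left
tp,e=fit(tr,np.array([[71,119.5],[71,-119.5],[-71,-119.5],[-71,119.5]])/1000);print("tray",tp.round(4),(e*1000).round(1))
tip=atz("top",c1(240,228),.011);head=atz("top",c1(313,450),.011)
d=tip-head;print("tip",tip.round(4),"head",head.round(4),"len",np.linalg.norm(d),"ang",np.arctan2(d[1],d[0]))
def incab(P):
    c,s=np.cos(cp[2]),np.sin(cp[2]);q=P[:2]-cp[:2];return np.array([c*q[0]+s*q[1],-s*q[0]+c*q[1]])
def tow(x,y):
    c,s=np.cos(cp[2]),np.sin(cp[2]);return cp[:2]+np.array([c*x-s*y,s*x+c*y])
st=[atz("top",c2(*u),.199) for u in((152,303),(142,353),(198,307),(195,358))]
print("staple pts in cab",[incab(p).round(4) for p in st])
hi=incab(atz("top",c2(218,213),.22));he=incab(atz("top",c2(33,153),.22));v=he-hi
print("hinge",hi.round(4),"end",he.round(4),np.linalg.norm(v),"q",np.arctan2(-v[0],-v[1]))
h=tow(-.09,incab(st[0])[1]*0+0); print("stapler",atz("top",(292,133),.06),"carton",atz("top",(340,116),.05))
for cam,uv in(("top",(292,133)),):pass
# wrist rot axes
Rm=R.from_rotvec(bot.state()['eef_rot']).as_matrix();print(Rm.round(3))
E
python3 m1.py
```

```text
cab [ 0.5546 -0.2217  4.5652] [ 1.4 -0.7  1.6 -0.3 -0.7 -0.1 -2.3  1. ]
tray [0.5631 0.3086 0.302 ] [ 0.7 -0.4  2.2  0.3 -2.1  1.2 -0.9 -1.1]
tip [0.5969 0.3809 0.011 ] head [0.5012 0.3505 0.011 ] len 0.10034818222858266 ang 0.3080612365598474
staple pts in cab [array([-0.1125, -0.0151]), array([-0.1149, -0.0464]), array([-0.084 , -0.0139]), array([-0.082 , -0.0453])]
hinge [-0.0835  0.0437] end [-0.1991  0.0652] 0.11750964749399877 q 1.7547456616599248
stapler [0.76445869 0.11237611 0.06      ] carton [ 0.80738973 -0.00865135  0.05      ]
[[ 0.316 -0.    -0.949]
 [ 0.949 -0.001  0.316]
 [-0.001 -1.     0.   ]]
```

The top-view fit gives:
- **Tray:** (0.563, 0.309), yaw 0.302.
- **Cabinet:** (0.555, -0.222), yaw 4.565.
- **Hasp:** q≈1.75. Its hinge is at cabinet y≈0.044, where 0.045 is expected.
- **Pin:** 100 mm long, as specified.

Next I go above the pin with the gripper half open and turned across it.

```bash
python3 -m pendant '[{"x":0.94,"y":-0.64,"rz":0.5},{"x":0.94,"y":-0.64,"rz":0.5},{"x":0.94,"y":-0.64,"rz":0.5},{"x":0.94,"y":-0.64,"rz":0.5},{"x":0.94,"y":-0.64,"rz":0.5},{"x":0.94,"y":-0.64,"rz":0.5},{"x":0.94,"y":-0.64,"rz":0.5},{"x":0.94,"y":-0.64,"rz":0.5},{"x":0.94,"y":-0.64,"rz":0.5},{"x":0.94,"y":-0.64,"rz":0.5},{"x":0.94,"y":-0.64,"rz":0.5},{"x":0.94,"y":-0.64,"rz":0.5},{"z":-0.5},{"z":-0.5}]' 0
cat > st.py <<'E'
from h import *
s=bot.state();M=R.from_rotvec(s['eef_rot']).as_matrix()
print("t",round(s['time'],2),"pos",s['tool_pos'].round(4),"q",s['qpos'].round(3),"F",s['ft_force'].round(1),"w",round(s['grip_width'],4))
print("toolx",M[:,0].round(3),"yaw",round(np.arctan2(M[1,0],M[0,0]),3),"fingers",M[:,1].round(3))
E
python3 st.py; python3 - <<'E'
from h import *
p=bot.camera_params("wrist");print(p)
cv2.imwrite("pics/w1.png",bot.capture("wrist")[:,:,::-1])
E
```

```text
t 0.1 pos [0.1976 0.5927 0.2141] q [ 1.143  0.492  1.559  0.     1.092 -0.106] F [0.5 0.1 0.1] w 0.0951
toolx [ 0.316  0.949 -0.001] yaw 1.249 fingers [-0.    -0.001 -1.   ]
{'fx': 293.9238006439532, 'fy': 293.9238006439532, 'cx': 320.87081930786655, 'cy': 201.80343119984656, 'origin': array([0.12905777, 0.61508385, 0.38310427]), 'rotation': array([2.36926606, 1.7077893 , 0.22241568])}invalid input
```

View pics/w1.png

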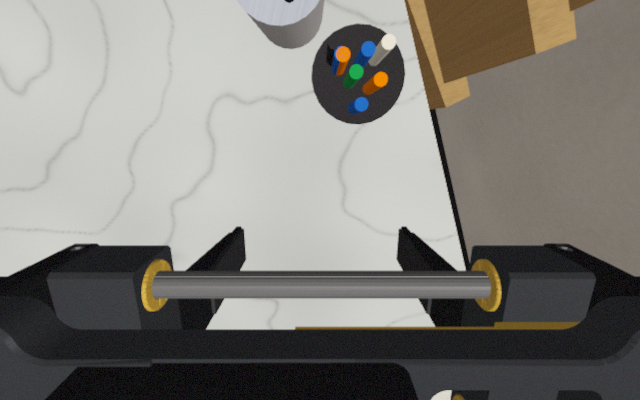

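This picture shows the start area, since the move was refused: a pen cup behind the start pose, out of my path. The rows seem to need all six keys, so I'll repeat with them.

```bash
python3 -m pendant '[{"x":0.94,"y":-0.64,"z":0,"rx":0,"ry":0,"rz":0.5},{"x":0.94,"y":-0.64,"z":0,"rx":0,"ry":0,"rz":0.5},{"x":0.94,"y":-0.64,"z":0,"rx":0,"ry":0,"rz":0.5},{"x":0.94,"y":-0.64,"z":0,"rx":0,"ry":0,"rz":0.5},{"x":0.94,"y":-0.64,"z":0,"rx":0,"ry":0,"rz":0.5},{"x":0.94,"y":-0.64,"z":0,"rx":0,"ry":0,"rz":0.5},{"x":0.94,"y":-0.64,"z":0,"rx":0,"ry":0,"rz":0.5},{"x":0.94,"y":-0.64,"z":0,"rx":0,"ry":0,"rz":0.5},{"x":0.94,"y":-0.64,"z":0,"rx":0,"ry":0,"rz":0.5},{"x":0.94,"y":-0.64,"z":0,"rx":0,"ry":0,"rz":0.5},{"x":0.94,"y":-0.64,"z":0,"rx":0,"ry":0,"rz":0.5},{"x":0.94,"y":-0.64,"z":0,"rx":0,"ry":0,"rz":0.5}]' 0
python3 st.py
```

```text
time: 1.35
tool_pos: [0.5436, 0.3534, 0.2114]
eef_rot: [-1.03, -1.449, 1.459]
ft_force: [0.8, 0.0, -0.2]
grip_width: 0.0473
t 1.35 pos [0.5436 0.3534 0.2114] q [ 0.476  0.53   1.498 -0.003  1.119 -1.431] F [ 0.8  0.  -0.2] w 0.0473
toolx [-0.332  0.943 -0.004] yaw 1.909 fingers [-0.003 -0.005 -1.   ]
```

The half-turn matters for joint 6: laying the pin from this yaw would take j6 past its range. I also need to know how joint 4 behaves when the fingers tilt towards the cabinet (-y), so I'll test a short tilt.

```bash
python3 -m pendant '[{"x":0,"y":0,"z":0,"rx":-1,"ry":0,"rz":0},{"x":0,"y":0,"z":0,"rx":-1,"ry":0,"rz":0},{"x":0,"y":0,"z":0,"rx":-1,"ry":0,"rz":0}]' 0
python3 st.py
```

```text
time: 1.65
tool_pos: [0.5489, 0.3466, 0.2118]
eef_rot: [-1.23, -1.231, 1.724]
ft_force: [-0.7, -0.5, 0.2]
grip_width: 0.0473
t 1.65 pos [0.5489 0.3466 0.2118] q [ 0.575  0.617  1.372 -0.28   1.347 -1.236] F [-0.7 -0.5  0.2] w 0.0473
toolx [-0.324  0.896 -0.305] yaw 1.918 fingers [-0.003 -0.323 -0.946]
```

j4 goes negative for a tilt to the right, and it stops at -1.13. So the fingers can't point level at the cabinet, and the attainable tilt is limited. I'll check a spherical-wrist model against this state and find what tilt works.

```bash
cat > kin.py <<'E'
from h import *
Rz=lambda a:R.from_euler('z',a);Ry=lambda a:R.from_euler('y',a)
def toolR(q,s4=1): 
    M=(Rz(q[0])*Ry(q[1]+q[2])*Rz(s4*q[3])*Ry(q[4])*Rz(q[5])).as_matrix()
    f=M[:,2];x=-M[:,0];return np.c_[x,f,np.cross(x,f)]
def wrist(j1,th,T): # T tool matrix -> j4,j5,j6
    x,f=-T[:,0],T[:,1];M=np.c_[x,np.cross(f,x),f]
    A=(Rz(j1)*Ry(th)).inv().as_matrix()@M
    j5=np.arccos(A[2,2]);return np.arctan2(A[1,2],A[0,2]),j5,np.arctan2(A[2,1],-A[2,0])
def tool(yaw,tau): # tool x at yaw; fingers tilted tau from down towards cab +x (yaw-pi/2 dir)
    x=np.array([np.cos(yaw),np.sin(yaw),0]);h=np.array([np.sin(yaw),-np.cos(yaw),0])
    f=np.sin(tau)*h-np.cos(tau)*np.array([0,0,1]);return np.c_[x,f,np.cross(x,f)]
E
python3 - <<'E'
from kin import *
s=bot.state();print(toolR(s['qpos']).round(3));print(R.from_rotvec(s['eef_rot']).as_matrix().round(3))
for tau in(-25,0,50,60,65,70):
  for th in(1.5,1.75,2.0):
    print(tau,th,np.round(wrist(.13,th,tool(-.1475,np.radians(tau))),2),end="; ")
  print()
E
```

```text
[[-0.324 -0.003 -0.946]
 [ 0.896 -0.323 -0.306]
 [-0.305 -0.946  0.107]]
[[-0.324 -0.003 -0.946]
 [ 0.896 -0.323 -0.306]
 [-0.305 -0.946  0.107]]
-25 1.5 [0.42 1.52 0.28]; -25 1.75 [0.44 1.29 0.18]; -25 2.0 [0.48 1.07 0.06]; 
0 1.5 [-0.    1.64  0.28]; 0 1.75 [0.   1.39 0.28]; 0 2.0 [0.   1.14 0.28]; 
50 1.5 [-0.87  1.83  0.13]; 50 1.75 [-0.83  1.66  0.32]; 50 2.0 [-0.83  1.49  0.5 ]; 
60 1.5 [-1.05  1.85  0.08]; 60 1.75 [-1.    1.72  0.3 ]; 60 2.0 [-0.98  1.58  0.51]; 
65 1.5 [-1.14  1.85  0.05]; 65 1.75 [-1.09  1.74  0.28]; 65 2.0 [-1.06  1.62  0.5 ]; 
70 1.5 [-1.23  1.86  0.03]; 70 1.75 [-1.17  1.76  0.27]; 70 2.0 [-1.14  1.66  0.5 ];
```

The model matches the measured orientation exactly. A 60° tilt towards the cabinet is feasible (j4≈-1.0).

Plan:
1. Lay the pin with its tip away from the cabinet.
2. Regrasp near the head with the hand leaning about 25° back.
3. Tilt to 60°, which leaves the pin nearly upright.

First I undo the test tilt and make the half turn.

```bash
python3 -m pendant '[{"x":0,"y":0,"z":0,"rx":1,"ry":0,"rz":0},{"x":0,"y":0,"z":0,"rx":1,"ry":0,"rz":0},{"x":0,"y":0,"z":0,"rx":1,"ry":0,"rz":0},{"x":0,"y":0,"z":0,"rx":0,"ry":0,"rz":-1},{"x":0,"y":0,"z":0,"rx":0,"ry":0,"rz":-1},{"x":0,"y":0,"z":0,"rx":0,"ry":0,"rz":-1},{"x":0,"y":0,"z":0,"rx":0,"ry":0,"rz":-1},{"x":0,"y":0,"z":0,"rx":0,"ry":0,"rz":-1},{"x":0,"y":0,"z":0,"rx":0,"ry":0,"rz":-1},{"x":0,"y":0,"z":0,"rx":0,"ry":0,"rz":-1},{"x":0,"y":0,"z":0,"rx":0,"ry":0,"rz":-1},{"x":0,"y":0,"z":0,"rx":0,"ry":0,"rz":-1},{"x":0,"y":0,"z":0,"rx":0,"ry":0,"rz":-1},{"x":0,"y":0,"z":0,"rx":0,"ry":0,"rz":-1},{"x":0,"y":0,"z":0,"rx":0,"ry":0,"rz":-1},{"x":0,"y":0,"z":0,"rx":0,"ry":0,"rz":-1},{"x":0,"y":0,"z":0,"rx":0,"ry":0,"rz":-1},{"x":0,"y":0,"z":0,"rx":0,"ry":0,"rz":-1},{"x":0,"y":0,"z":0,"rx":0,"ry":0,"rz":-1},{"x":0,"y":0,"z":0,"rx":0,"ry":0,"rz":-1}]' 0 >/dev/null
python3 -m pendant '[{"x":0,"y":0,"z":0,"rx":0,"ry":0,"rz":-1},{"x":0,"y":0,"z":0,"rx":0,"ry":0,"rz":-1},{"x":0,"y":0,"z":0,"rx":0,"ry":0,"rz":-1},{"x":0,"y":0,"z":0,"rx":0,"ry":0,"rz":-1},{"x":0,"y":0,"z":0,"rx":0,"ry":0,"rz":-1},{"x":0,"y":0,"z":0,"rx":0,"ry":0,"rz":-1},{"x":0,"y":0,"z":0,"rx":0,"ry":0,"rz":-1},{"x":0,"y":0,"z":0,"rx":0,"ry":0,"rz":-1},{"x":0,"y":0,"z":0,"rx":0,"ry":0,"rz":-1},{"x":0,"y":0,"z":0,"rx":0,"ry":0,"rz":-1},{"x":0,"y":0,"z":0,"rx":0,"ry":0,"rz":-1},{"x":0,"y":0,"z":0,"rx":0,"ry":0,"rz":-1}]' 0 >/dev/null
python3 st.py
```

```text
t 4.85 pos [0.545  0.3467 0.1997] q [0.457 0.531 1.529 0.019 1.074 1.707] F [ 0.5 -0.1 -0.3] w 0.0473
toolx [ 0.307 -0.952 -0.017] yaw -1.259 fingers [-0.     0.018 -1.   ]
```

```bash
python3 -m pendant '[{"x":-0.17,"y":0.24,"z":-0.9,"rx":-0.17,"ry":0,"rz":0},{"x":-0.17,"y":0.24,"z":-0.9,"rx":0,"ry":0,"rz":0},{"x":0,"y":0,"z":-0.9,"rx":0,"ry":0,"rz":0},{"x":0,"y":0,"z":-0.9,"rx":0,"ry":0,"rz":0},{"x":0,"y":0,"z":-0.9,"rx":0,"ry":0,"rz":0}]' 0 >/dev/null
python3 st.py
```

```text
t 5.35 pos [0.5355 0.3622 0.0636] q [ 0.493  0.689  1.642 -0.     0.804  1.756] F [-0.2 -0.1 -0.2] w 0.0473
toolx [ 0.303 -0.953 -0.001] yaw -1.263 fingers [ 0.006  0.003 -1.   ]
```

```bash
python3 -m pendant '[{"x":0,"y":-0.03,"z":-0.9,"rx":0,"ry":0,"rz":0},{"x":0,"y":0,"z":-0.6,"rx":0,"ry":0,"rz":0},{"x":0,"y":0,"z":-0.3,"rx":0,"ry":0,"rz":0},{"x":0,"y":0,"z":0,"rx":0,"ry":0,"rz":0}]' 0 >/dev/null
python3 st.py
python3 -m pendant '[{"x":0,"y":0,"z":0,"rx":0,"ry":0,"rz":0},{"x":0,"y":0,"z":0,"rx":0,"ry":0,"rz":0},{"x":0,"y":0,"z":0,"rx":0,"ry":0,"rz":0},{"x":0,"y":0,"z":0,"rx":0,"ry":0,"rz":0},{"x":0,"y":0,"z":0,"rx":0,"ry":0,"rz":0},{"x":0,"y":0,"z":0,"rx":0,"ry":0,"rz":0}]' 1
```

```text
t 5.75 pos [0.534  0.3606 0.0053] q [ 0.492  0.768  1.671 -0.     0.701  1.755] F [-3.6 -1.8 15.1] w 0.0478
toolx [ 0.303 -0.953 -0.   ] yaw -1.263 fingers [ 0.002  0.001 -1.   ]
time: 6.35
tool_pos: [0.5345, 0.3609, 0.0064]
eef_rot: [-1.337, 0.978, -0.98]
ft_force: [-0.7, -0.3, -0.1]
grip_width: 0.0113
```

```bash
python3 -m pendant '[{"x":0,"y":0,"z":0.7,"rx":0,"ry":0,"rz":0},{"x":0,"y":0,"z":0.8,"rx":0,"ry":0,"rz":0},{"x":0,"y":0,"z":0.8,"rx":0,"ry":0,"rz":0},{"x":0,"y":0,"z":0.8,"rx":0,"ry":0,"rz":0},{"x":-0.165,"y":-0.75,"z":0,"rx":0,"ry":0,"rz":0.888},{"x":-0.165,"y":-0.75,"z":0,"rx":0,"ry":0,"rz":0.888},{"x":-0.165,"y":-0.75,"z":0,"rx":0,"ry":0,"rz":0.888},{"x":-0.165,"y":-0.75,"z":0,"rx":0,"ry":0,"rz":0.888},{"x":-0.165,"y":-0.75,"z":0,"rx":0,"ry":0,"rz":0.888},{"x":-0.165,"y":-0.75,"z":0,"rx":0,"ry":0,"rz":0.888},{"x":-0.165,"y":-0.75,"z":0,"rx":0,"ry":0,"rz":0.888},{"x":-0.165,"y":-0.75,"z":0,"rx":0,"ry":0,"rz":0.888},{"x":-0.165,"y":-0.75,"z":0,"rx":0,"ry":0,"rz":0.888},{"x":-0.165,"y":-0.75,"z":0,"rx":0,"ry":0,"rz":0.888},{"x":-0.165,"y":-0.75,"z":0,"rx":0,"ry":0,"rz":0.888},{"x":-0.165,"y":-0.75,"z":0,"rx":0,"ry":0,"rz":0.888},{"x":0,"y":0,"z":0,"rx":0,"ry":0,"rz":0}]' >/dev/null
python3 st.py
```

```text
t 8.05 pos [0.4698 0.081  0.1016] q [3.100e-02 4.500e-01 2.035e+00 2.000e-03 6.570e-01 1.280e-01] F [ 0.1  1.  -0.6] w 0.0114
toolx [ 0.995 -0.098  0.   ] yaw -0.098 fingers [ 0.     0.001 -1.   ]
```

```bash
python3 -m pendant '[{"x":0.08,"y":0.15,"z":-0.7,"rx":0,"ry":0,"rz":-0.24},{"x":0.08,"y":0.15,"z":-0.8,"rx":0,"ry":0,"rz":-0.23},{"x":0,"y":0,"z":-0.8,"rx":0,"ry":0,"rz":0},{"x":0,"y":0,"z":-0.5,"rx":0,"ry":0,"rz":0},{"x":0,"y":0,"z":-0.1,"rx":0,"ry":0,"rz":0},{"x":0,"y":0,"z":0,"rx":0,"ry":0,"rz":0}]' >/dev/null
python3 st.py
```

```text
t 8.65 pos [0.4766 0.0921 0.0127] q [0.054 0.621 2.075 0.003 0.441 0.211] F [-0.5  0.3 -0.6] w 0.011
toolx [ 0.987 -0.159  0.004] yaw -0.16 fingers [ 0.005  0.002 -1.   ]
```

```bash
python3 -m pendant '[{"x":0,"y":0,"z":-0.15,"rx":0,"ry":0,"rz":0},{"x":0,"y":0,"z":-0.1,"rx":0,"ry":0,"rz":0},{"x":0,"y":0,"z":-0.05,"rx":0,"ry":0,"rz":0},{"x":0,"y":0,"z":0,"rx":0,"ry":0,"rz":0}]' >/dev/null
python3 st.py
```

```text
t 9.05 pos [0.4777 0.0926 0.005 ] q [0.055 0.636 2.078 0.003 0.42  0.213] F [ 0.4  0.4 -0.2] w 0.0111
toolx [ 0.987 -0.16   0.008] yaw -0.161 fingers [ 0.008  0.002 -1.   ]
```

```bash
python3 -m pendant '[{"x":0,"y":0,"z":-0.07,"rx":0,"ry":-0.07,"rz":0},{"x":0,"y":0,"z":0,"rx":0,"ry":0,"rz":0}]' >/dev/null
python3 st.py
python3 -m pendant '[{"x":0,"y":0,"z":0,"rx":0,"ry":0,"rz":0},{"x":0,"y":0,"z":0,"rx":0,"ry":0,"rz":0},{"x":0,"y":0,"z":0,"rx":0,"ry":0,"rz":0},{"x":0,"y":0,"z":0,"rx":0,"ry":0,"rz":0},{"x":0,"y":0,"z":0,"rx":0,"ry":0,"rz":0}]' 0 >/dev/null
python3 -m pendant '[{"x":0,"y":0,"z":0.6,"rx":0,"ry":0,"rz":0},{"x":0,"y":0,"z":0.9,"rx":0,"ry":0,"rz":0},{"x":0,"y":0,"z":0.9,"rx":0,"ry":0,"rz":0},{"x":0,"y":0,"z":0.9,"rx":0,"ry":0,"rz":0},{"x":0,"y":0,"z":1,"rx":0,"ry":0,"rz":0},{"x":0,"y":0,"z":1,"rx":0,"ry":0,"rz":0},{"x":0,"y":0,"z":1,"rx":0,"ry":0,"rz":0},{"x":0,"y":0,"z":1,"rx":0,"ry":0,"rz":0},{"x":0,"y":0,"z":1,"rx":0,"ry":0,"rz":0}]' 1 >/dev/null; python3 st.py
python3 - <<'E'
from h import *
p=bot.camera_params("wrist");np.save("wp.npy",p,allow_pickle=True)
w=bot.capture("wrist")[:,:,::-1];t=bot.capture("top")[:,:,::-1]
cv2.imwrite("pics/w2.png",np.vstack([cv2.resize(w[:,:],(480,300)),cv2.resize(t[140:290,340:500],(480,300) if 0 else (320,300),interpolation=cv2.INTER_CUBIC).repeat(1,0) if 0 else cv2.resize(t[100:250,280:520],(480,300),interpolation=cv2.INTER_CUBIC)]))
E
```

```text
t 9.25 pos [0.4779 0.0925 0.0032] q [5.500e-02 6.380e-01 2.084e+00 2.000e-03 4.030e-01 2.140e-01] F [-0.   0.4 -1.4] w 0.0113
toolx [ 0.987 -0.16   0.016] yaw -0.161 fingers [ 0.017  0.002 -1.   ]
t 10.65 pos [0.4745 0.0922 0.259 ] q [5.500e-02 2.360e-01 1.839e+00 1.000e-03 1.057e+00 2.150e-01] F [ 0.7 -0.1 -0.4] w 0.0005
toolx [ 0.987 -0.161  0.009] yaw -0.161 fingers [ 0.009  0.001 -1.   ]
```

View pics/w2.png

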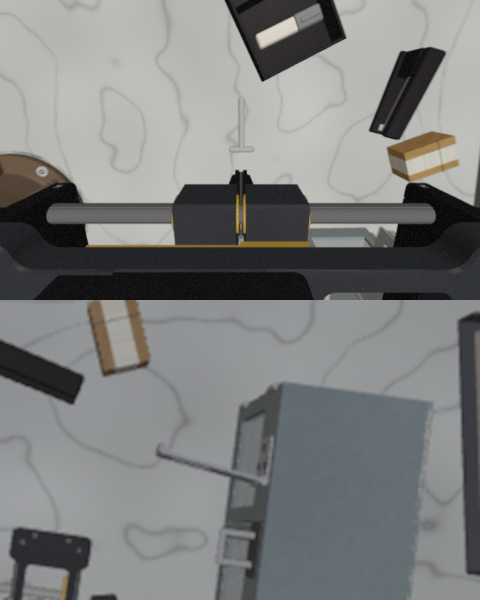

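The pin lies flat on the counter, cross-bar towards the cabinet (composite: head at (241,150), tip at (241,98)). The hasp is unchanged. I'll work out the pin's position and the closing arc.

```bash
python3 - <<'E'
from h import *
p=np.load("wp.npy",allow_pickle=True).item()
f=lambda u,v:((u+.5)/.75-.5,(v+.5)/.75-.5)
a=atz("w",f(241,150),.006,p);b=atz("w",f(241,98),.006,p);print("head",a,"tip",b,np.linalg.norm(a-b),"ang",np.arctan2(*(b-a)[1::-1]))
cp=np.array([.5546,-.2217,4.5652]);c,s=np.cos(cp[2]),np.sin(cp[2])
tow=lambda x,y:cp[:2]+np.array([c*x-s*y,s*x+c*y])
for q in(2.1,1.9,1.7,1.5,1.3,1.1,.9,.7,.5,.3,.15,0):
    d,r=.014,.075
    x,y=-.082-d*np.cos(q)-r*np.sin(q),.045+d*np.sin(q)-r*np.cos(q);print(q,tow(x,y).round(4))
print("staple",tow(-.1,-.03))
E
```

```text
head [0.47166998 0.0540479  0.006     ] tip [0.48769702 0.15279355 0.006     ] 0.10003783863609401 ang 1.4098931404980648
2.1 [ 0.669  -0.0975]
1.9 [ 0.658 -0.087]
1.7 [ 0.6451 -0.0789]
1.5 [ 0.6308 -0.0735]
1.3 [ 0.6158 -0.071 ]
1.1 [ 0.6006 -0.0716]
0.9 [ 0.5858 -0.0752]
0.7 [ 0.572  -0.0817]
0.5 [ 0.5597 -0.0908]
0.3 [ 0.5496 -0.1021]
0.15 [ 0.5435 -0.1118]
0 [ 0.539  -0.1223]
staple [ 0.53959019 -0.11838153]
```

```bash
python3 -m pendant '[{"x":0.87,"y":-0.77,"z":0,"rx":0,"ry":0,"rz":0},{"x":0.87,"y":-0.77,"z":0,"rx":0,"ry":0,"rz":0},{"x":0.87,"y":-0.77,"z":0,"rx":0,"ry":0,"rz":0},{"x":0.87,"y":-0.77,"z":0,"rx":0,"ry":0,"rz":0},{"x":0.87,"y":-0.77,"z":0,"rx":0,"ry":0,"rz":0},{"x":0.87,"y":-0.77,"z":0,"rx":0,"ry":0,"rz":0},{"x":0.87,"y":-0.77,"z":0,"rx":0,"ry":0,"rz":0},{"x":0.87,"y":-0.77,"z":0,"rx":0,"ry":0,"rz":0},{"x":0,"y":0,"z":0,"rx":0,"ry":0,"rz":0}]' 1 >/dev/null; python3 st.py
```

```text
t 11.65 pos [ 0.6892 -0.1     0.2536] q [-0.241  0.563  1.321  0.006  1.25  -0.084] F [-0.1  0.4  0.5] w 0.0005
toolx [ 0.987 -0.158  0.008] yaw -0.159 fingers [ 0.009  0.003 -1.   ]
```

```bash
python3 -m pendant '[{"x":0,"y":0.3,"z":-0.7,"rx":0,"ry":0,"rz":0},{"x":0,"y":0,"z":-0.6,"rx":0,"ry":0,"rz":0},{"x":0,"y":0,"z":-0.1,"rx":0,"ry":0,"rz":0},{"x":0,"y":0,"z":0,"rx":0,"ry":0,"rz":0}]' 1 >/dev/null; python3 st.py
```

```text
t 12.05 pos [ 0.6878 -0.0907  0.2067] q [-0.228  0.597  1.384  0.006  1.157 -0.071] F [-0.5 -0.6  1. ] w 0.0006
toolx [ 0.987 -0.16   0.004] yaw -0.16 fingers [ 0.004  0.005 -1.   ]
```

```bash
python3 -m pendant '[{"x":-0.7,"y":0.2,"z":0.02,"rx":0,"ry":0,"rz":0},{"x":-0.7,"y":0.2,"z":0.02,"rx":0,"ry":0,"rz":0},{"x":-0.5,"y":0.15,"z":0,"rx":0,"ry":0,"rz":0},{"x":-0.5,"y":0.1,"z":0,"rx":0,"ry":0,"rz":0},{"x":-0.5,"y":0,"z":0,"rx":0,"ry":0,"rz":0},{"x":-0.5,"y":-0.1,"z":0,"rx":0,"ry":0,"rz":0}]' 1 >/dev/null; python3 st.py
```

```text
t 12.65 pos [ 0.584  -0.0726  0.212 ] q [-0.239  0.437  1.662  0.007  1.032 -0.083] F [ 0.8 -0.5 -0.1] w 0.0004
toolx [ 0.987 -0.158  0.011] yaw -0.159 fingers [ 0.012  0.003 -1.   ]
```

```bash
python3 -m pendant '[{"x":-0.4,"y":-0.3,"z":-0.12,"rx":0,"ry":0,"rz":0},{"x":-0.4,"y":-0.3,"z":0,"rx":0,"ry":0,"rz":0},{"x":-0.33,"y":-0.35,"z":0,"rx":0,"ry":0,"rz":0},{"x":-0.2,"y":-0.25,"z":0,"rx":0,"ry":0,"rz":0},{"x":0,"y":0,"z":0,"rx":0,"ry":0,"rz":0}]' 1 >/dev/null; python3 st.py
```

```text
t 13.15 pos [ 0.5416 -0.1104  0.2125] q [-0.324  0.384  1.751  0.009  0.99  -0.171] F [ 0.1 -0.  -0.3] w 0.0004
toolx [ 0.987 -0.157  0.017] yaw -0.158 fingers [ 0.018  0.002 -1.   ]
```

```bash
python3 -m pendant '[{"x":-0.05,"y":-0.2,"z":-0.13,"rx":0,"ry":-0.15,"rz":0},{"x":0,"y":-0.12,"z":0,"rx":0,"ry":0,"rz":0},{"x":0,"y":0,"z":0,"rx":0,"ry":0,"rz":0}]' 1 >/dev/null; python3 st.py
python3 -m pendant '[{"x":0,"y":-0.1,"z":0,"rx":0,"ry":0,"rz":0},{"x":0,"y":-0.1,"z":0,"rx":0,"ry":0,"rz":0}]' 1 >/dev/null; python3 st.py
```

```text
t 13.45 pos [ 0.54   -0.1188  0.2079] q [-0.345  0.384  1.766  0.021  0.962 -0.197] F [1.2 3.5 2.2] w 0.0003
toolx [ 0.987 -0.159  0.032] yaw -0.16 fingers [ 0.034  0.007 -0.999]
t 13.65 pos [ 0.5399 -0.1192  0.2079] q [-0.351  0.386  1.764  0.034  0.968 -0.209] F [ 0.7 25.5  8.9] w 0.0002
toolx [ 0.987 -0.16   0.029] yaw -0.161 fingers [ 0.032  0.018 -0.999]
```

Contact came at y≈-0.119 with 25 N, so the hasp is against its stop. I back off and look.

```bash
python3 -m pendant '[{"x":0,"y":0,"z":0,"rx":0,"ry":0,"rz":0},{"x":0,"y":0.3,"z":0.1,"rx":0,"ry":0.3,"rz":0},{"x":0,"y":0.8,"z":0.4,"rx":-0.17,"ry":0,"rz":0},{"x":-0.36,"y":0.8,"z":0,"rx":0,"ry":0,"rz":0},{"x":-0.36,"y":0.8,"z":-0.1,"rx":0,"ry":0,"rz":0},{"x":-0.36,"y":0.8,"z":-0.5,"rx":0.49,"ry":-0.08,"rz":0},{"x":-0.36,"y":0.8,"z":-0.5,"rx":0.49,"ry":-0.08,"rz":0},{"x":-0.36,"y":0.8,"z":-0.5,"rx":0.49,"ry":-0.08,"rz":0},{"x":-0.36,"y":0.8,"z":-0.5,"rx":0.49,"ry":-0.08,"rz":0},{"x":0,"y":0.4,"z":-0.5,"rx":0.49,"ry":-0.08,"rz":0},{"x":0,"y":0,"z":0,"rx":0.49,"ry":-0.08,"rz":0},{"x":0,"y":0,"z":0,"rx":0.49,"ry":-0.08,"rz":0}]' 0 >/dev/null; python3 st.py
python3 - <<'E'
from h import *
t=bot.capture("top")[:,:,::-1];s=bot.capture("side")[:,:,::-1]
cv2.imwrite("pics/c3.png",np.hstack([cv2.resize(t[130:300,230:440],None,fx=2,fy=2,interpolation=cv2.INTER_CUBIC),cv2.resize(s[80:250,330:500],None,fx=2,fy=2,interpolation=cv2.INTER_CUBIC)]))
E
```

```text
t 14.85 pos [0.4746 0.0779 0.1406] q [-0.189  0.396  2.057  0.55   0.779 -0.444] F [ 0.   0.6 -0. ] w 0.0475
toolx [ 0.987 -0.158  0.001] yaw -0.159 fingers [ 0.059  0.362 -0.93 ]
```

View pics/c3.png

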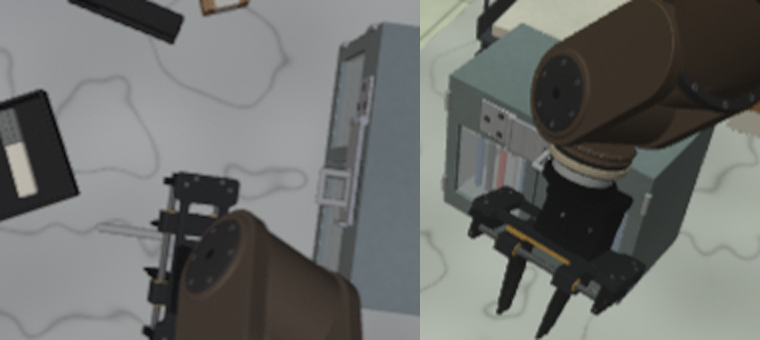

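The hasp lies flat with the staple through it (composite: loop at about (335,187)). The pin's tip shows at (99,228) in the composite, and I'll compute it against the wrist estimate.

```bash
python3 - <<'E'
from h import *
print(atz("top",(230+(98.5)/2-.25,130+228/2-.25),.006))
E
```

```text
[0.48638199 0.15273938 0.006     ]
```

Both cameras agree: the head is at (0.471, 0.054), so the hand is already right over the grip point, 24 mm from the head. I descend.

```bash
python3 -m pendant '[{"x":0,"y":0,"z":-0.8,"rx":0,"ry":0,"rz":0},{"x":0,"y":0,"z":-0.9,"rx":0,"ry":0,"rz":0},{"x":0,"y":0,"z":-0.9,"rx":0,"ry":0,"rz":0},{"x":0,"y":0,"z":-0.9,"rx":0,"ry":0,"rz":0},{"x":0,"y":0,"z":0,"rx":0,"ry":0,"rz":0}]' 0 >/dev/null; python3 st.py
```

```text
t 15.45 pos [0.4768 0.0754 0.0328] q [-0.188  0.6    2.132  0.761  0.546 -0.712] F [0.6 0.3 0.2] w 0.0476
toolx [ 0.987 -0.161  0.005] yaw -0.161 fingers [ 0.062  0.352 -0.934]
```

```bash
python3 -m pendant '[{"x":-0.06,"y":0.08,"z":-0.5,"rx":0.1,"ry":0,"rz":0},{"x":0,"y":0,"z":-0.2,"rx":0.1,"ry":0,"rz":0},{"x":0,"y":0,"z":-0.08,"rx":0,"ry":0,"rz":0},{"x":0,"y":0,"z":0,"rx":0,"ry":0,"rz":0}]' 0 >/dev/null; python3 st.py
```

```text
t 15.85 pos [0.477  0.0781 0.0117] q [-0.193  0.649  2.142  0.855  0.521 -0.819] F [-0.3  0.5  0.3] w 0.0472
toolx [ 0.987 -0.159  0.004] yaw -0.16 fingers [ 0.064  0.371 -0.927]
```

```bash
python3 -m pendant '[{"x":-0.06,"y":0,"z":-0.12,"rx":0,"ry":0,"rz":0},{"x":0,"y":0,"z":-0.1,"rx":0,"ry":0,"rz":0},{"x":0,"y":0,"z":0,"rx":0,"ry":0,"rz":0}]' 0 >/dev/null; python3 st.py
```

```text
t 16.15 pos [0.476  0.0782 0.0065] q [-0.193  0.659  2.148  0.88   0.509 -0.848] F [0.  0.1 0. ] w 0.0473
toolx [ 0.987 -0.159  0.007] yaw -0.16 fingers [ 0.066  0.369 -0.927]
```

```bash
python3 -m pendant '[{"x":0,"y":0,"z":-0.06,"rx":0,"ry":0,"rz":0},{"x":0,"y":0,"z":0,"rx":0,"ry":0,"rz":0}]' 0 >/dev/null; python3 st.py;  python3 -m pendant '[{"x":0,"y":0,"z":0,"rx":0,"ry":0,"rz":0},{"x":0,"y":0,"z":0,"rx":0,"ry":0,"rz":0},{"x":0,"y":0,"z":0,"rx":0,"ry":0,"rz":0},{"x":0,"y":0,"z":0,"rx":0,"ry":0,"rz":0},{"x":0,"y":0,"z":0,"rx":0,"ry":0,"rz":0}]' 1 >/dev/null;python3 st.py
python3 -m pendant '[{"x":0,"y":0,"z":0.3,"rx":0,"ry":0,"rz":0},{"x":0,"y":0,"z":0.5,"rx":0,"ry":0,"rz":0},{"x":0,"y":0,"z":0.7,"rx":0,"ry":0,"rz":0},{"x":0,"y":0,"z":0.8,"rx":0,"ry":0,"rz":0},{"x":0,"y":0,"z":0.8,"rx":0,"ry":0,"rz":0},{"x":0,"y":0,"z":0.8,"rx":0,"ry":0,"rz":0},{"x":0,"y":0,"z":0.8,"rx":0,"ry":0,"rz":0},{"x":0,"y":0,"z":0.8,"rx":0,"ry":0,"rz":0},{"x":0,"y":0,"z":0.8,"rx":0,"ry":0,"rz":0},{"x":0,"y":0,"z":0.8,"rx":0,"ry":0,"rz":0}]' 1 >/dev/null;python3 st.py
```

```text
t 16.35 pos [0.4761 0.0782 0.0049] q [-0.193  0.662  2.148  0.886  0.506 -0.855] F [-0.4 -0.  -0.5] w 0.0476
toolx [ 0.987 -0.159  0.008] yaw -0.16 fingers [ 0.067  0.369 -0.927]
t 16.85 pos [0.4761 0.0782 0.0049] q [-0.193  0.662  2.148  0.885  0.506 -0.855] F [ 0.2  0.1 -0.1] w 0.0132
toolx [ 0.987 -0.159  0.008] yaw -0.16 fingers [ 0.067  0.369 -0.927]
t 17.85 pos [0.4722 0.0778 0.2224] q [-0.193  0.269  1.968  0.466  0.974 -0.311] F [-0.3  0.3 -0.5] w 0.0111
toolx [ 0.987 -0.159 -0.002] yaw -0.16 fingers [ 0.057  0.368 -0.928]
```

```bash
python3 -m pendant '[{"x":0.16,"y":-0.28,"z":0.1,"rx":-0.987,"ry":0.16,"rz":0},{"x":0.16,"y":-0.28,"z":0.1,"rx":-0.987,"ry":0.16,"rz":0},{"x":0.16,"y":-0.28,"z":0.1,"rx":-0.987,"ry":0.16,"rz":0},{"x":0.16,"y":-0.28,"z":0.1,"rx":-0.987,"ry":0.16,"rz":0},{"x":0.16,"y":-0.28,"z":0.1,"rx":-0.987,"ry":0.16,"rz":0},{"x":0.16,"y":-0.28,"z":0.1,"rx":-0.987,"ry":0.16,"rz":0},{"x":0.16,"y":-0.28,"z":0.1,"rx":-0.987,"ry":0.16,"rz":0},{"x":0.16,"y":-0.28,"z":0.1,"rx":-0.987,"ry":0.16,"rz":0},{"x":0.16,"y":-0.28,"z":0.1,"rx":-0.987,"ry":0.16,"rz":0},{"x":0.16,"y":-0.28,"z":0.1,"rx":-0.987,"ry":0.16,"rz":0},{"x":0.16,"y":-0.28,"z":0.1,"rx":-0.987,"ry":0.16,"rz":0}]' 1 >/dev/null;python3 st.py
```

```text
t 18.95 pos [ 0.527  -0.0188  0.2624] q [ 0.195  0.472  1.708 -0.775  1.376  0.681] F [-0.4 -0.3 -0.9] w 0.0109
toolx [ 0.988 -0.156  0.013] yaw -0.156 fingers [-0.105 -0.72  -0.686]
```

```bash
python3 -m pendant '[{"x":0.13,"y":-0.28,"z":0.1,"rx":-0.987,"ry":0.16,"rz":0},{"x":0.13,"y":-0.28,"z":0.2,"rx":-0.987,"ry":0.16,"rz":0},{"x":0.13,"y":-0.2,"z":0.2,"rx":-0.6,"ry":0.1,"rz":0},{"x":0,"y":0,"z":0,"rx":0,"ry":-0.1,"rz":0}]' 1 >/dev/null;python3 st.py
python3 - <<'E'
from h import *
w=bot.capture("wrist")[:,:,::-1];s=bot.capture("side")[:,:,::-1];t=bot.capture("top")[:,:,::-1]
cv2.imwrite("pics/c4.png",np.vstack([np.hstack([cv2.resize(t[150:250,300:420],(360,300),interpolation=cv2.INTER_CUBIC),cv2.resize(s[80:230,330:500],(340,300),interpolation=cv2.INTER_CUBIC)]),np.hstack([cv2.resize(w,(448,280)),np.zeros((280,252,3),np.uint8)])]))
E
```

```text
t 19.35 pos [ 0.5393 -0.0413  0.2756] q [ 0.225  0.563  1.696 -0.985  1.53   0.785] F [-0.5  0.5 -1.3] w 0.0109
toolx [ 0.988 -0.15   0.018] yaw -0.151 fingers [-0.126 -0.883 -0.452]
```

View pics/c4.png

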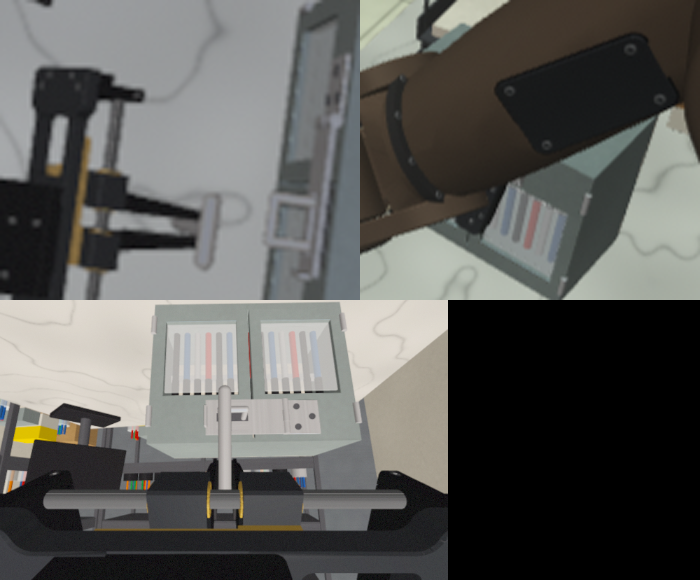

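The pin hangs upright below the fingers. In the top crop its cross-bar is at (208,230) and the staple opening is centred at (291,219). I'll compute the offsets from both kinematics and image.

```bash
cat > pin.py <<'E'
from h import *
x0=np.array([.987,-.159,.008]);f0=np.array([.067,.369,-.927]);T0=np.c_[x0,f0,np.cross(x0,f0)]
o=np.array([.4761,.0782,.0049]);h=T0.T@(np.array([.471,.054,.006])-o);t=T0.T@(np.array([.487,.1527,.006])-o)
s=bot.state();T=R.from_rotvec(s['eef_rot']).as_matrix()
print("head",(s['tool_pos']+T@h).round(4),"tip",(s['tool_pos']+T@t).round(4),"TCP",s['tool_pos'].round(4))
E
python3 pin.py; python3 - <<'E'
from h import *
g=lambda u,v:(300+(u+.5)/3-.5,150+(v+.5)/3-.5)
print("img head",atz("top",g(208,230),.303).round(4),"staple",atz("top",g(291,219),.197).round(4))
p=[(274,194),(309,199),(306,244),(270,240)]
print([atz("top",g(*u),.197)[:2].round(4) for u in p])
E
```

```text
head [ 0.5371 -0.0421  0.3013] tip [ 0.5405 -0.0337  0.2018] TCP [ 0.5389 -0.0413  0.2766]
img head [ 0.5399 -0.0418  0.303 ] staple [ 0.5421 -0.116   0.197 ]
[array([ 0.5603, -0.1042]), array([ 0.5562, -0.1294]), array([ 0.5239, -0.1264]), array([ 0.5273, -0.1005])]
```

Image and kinematics agree within 3 mm. I move the tip over the loop, taking out most of the remaining lean.

```bash
python3 -m pendant '[{"x":0,"y":-0.4,"z":0.4,"rx":-0.25,"ry":0.17,"rz":0},{"x":0,"y":-0.5,"z":0.2,"rx":-0.25,"ry":0.04,"rz":0},{"x":0.05,"y":-0.6,"z":0,"rx":0,"ry":0,"rz":0},{"x":0.05,"y":-0.6,"z":0,"rx":0,"ry":0,"rz":0},{"x":0,"y":-0.2,"z":0,"rx":0,"ry":0,"rz":0},{"x":0,"y":0,"z":0,"rx":0,"ry":0,"rz":0}]' 1 >/dev/null;python3 st.py;python3 pin.py
```

```text
t 20.1 pos [ 0.5407 -0.1155  0.3013] q [ 0.11   0.529  1.723 -1.089  1.498  0.727] F [-0.4 -0.1 -0.8] w 0.0107
toolx [ 0.988 -0.151  0.008] yaw -0.152 fingers [-0.135 -0.904 -0.405]
head [ 0.5394 -0.115   0.326 ] tip [ 0.5408 -0.112   0.2261] TCP [ 0.5407 -0.1155  0.3013]
```

```bash
python3 -m pendant '[{"x":-0.02,"y":-0.14,"z":-0.2,"rx":0,"ry":0,"rz":0},{"x":0,"y":0,"z":-0.4,"rx":0,"ry":0,"rz":0},{"x":0,"y":0,"z":-0.4,"rx":0,"ry":0,"rz":0},{"x":0,"y":0,"z":-0.1,"rx":0,"ry":0,"rz":0},{"x":0,"y":0,"z":0,"rx":0,"ry":0,"rz":0}]' 1 >/dev/null;python3 st.py;python3 pin.py
python3 - <<'E'
from h import *
t=bot.capture("top")[:,:,::-1];w=bot.capture("wrist")[:,:,::-1]
cv2.imwrite("pics/c5.png",np.hstack([cv2.resize(t[180:270,350:430],(400,450),interpolation=cv2.INTER_CUBIC),cv2.resize(w[:300,200:450],(375,450))]))
E
```

```text
t 20.6 pos [ 0.5398 -0.1187  0.2652] q [ 0.105  0.573  1.758 -1.1    1.457  0.795] F [-1.2  0.5 -1.5] w 0.0111
toolx [ 0.989 -0.15   0.007] yaw -0.151 fingers [-0.134 -0.904 -0.405]
head [ 0.5385 -0.1182  0.2899] tip [ 0.5398 -0.1151  0.19  ] TCP [ 0.5398 -0.1187  0.2652]
```

View pics/c5.png

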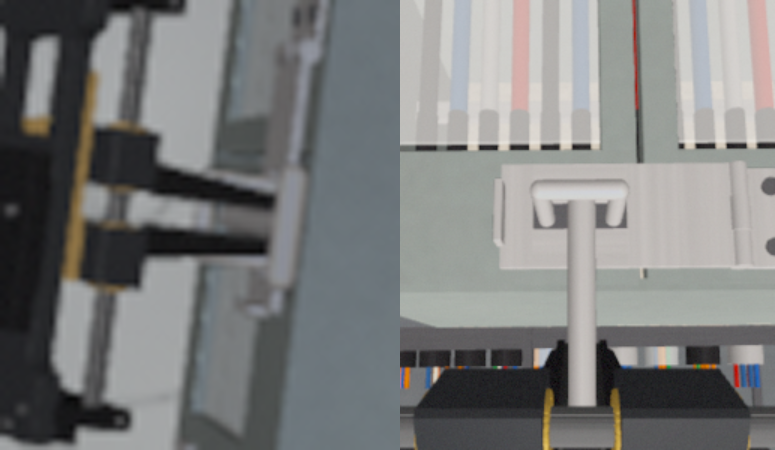

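From below, the shank (x≈582) is midway between the legs (541 and 617). Its tip has just passed behind the outer bar with no contact force, so it is entering the loop. I continue down.

```bash
python3 -m pendant '[{"x":0,"y":0,"z":-0.3,"rx":0,"ry":0,"rz":0},{"x":0,"y":0,"z":-0.3,"rx":0,"ry":0,"rz":0},{"x":0,"y":0,"z":-0.1,"rx":0,"ry":0,"rz":0}]' 1 >/dev/null;python3 st.py;python3 pin.py
```

```text
t 21.0 pos [ 0.5401 -0.1185  0.244 ] q [ 0.106  0.602  1.773 -1.105  1.436  0.837] F [-0.3 -0.2 -1. ] w 0.011
toolx [ 0.989 -0.15   0.01 ] yaw -0.151 fingers [-0.133 -0.904 -0.405]
head [ 0.5387 -0.118   0.2687] tip [ 0.5403 -0.1149  0.1688] TCP [ 0.5401 -0.1185  0.244 ]
```

```bash
python3 -m pendant '[{"x":0,"y":0.02,"z":-0.3,"rx":0,"ry":0,"rz":0},{"x":0,"y":0,"z":-0.3,"rx":0,"ry":0,"rz":0},{"x":0,"y":0,"z":-0.1,"rx":0,"ry":0,"rz":0},{"x":0,"y":0,"z":0,"rx":0,"ry":0,"rz":0}]' 1 >/dev/null;python3 st.py;python3 pin.py
```

```text
t 21.4 pos [ 0.54   -0.1179  0.2202] q [ 0.107  0.637  1.787 -1.11   1.415  0.881] F [ 0.8  0.5 -2.2] w 0.0108
toolx [ 0.989 -0.15   0.009] yaw -0.151 fingers [-0.134 -0.904 -0.405]
head [ 0.5386 -0.1174  0.2449] tip [ 0.5401 -0.1143  0.145 ] TCP [ 0.54   -0.1179  0.2202]
```

```bash
python3 -m pendant '[{"x":0,"y":0,"z":0,"rx":0,"ry":0,"rz":0},{"x":0,"y":0,"z":0,"rx":0,"ry":0,"rz":0},{"x":0,"y":0,"z":0,"rx":0,"ry":0,"rz":0},{"x":0,"y":0,"z":0,"rx":0,"ry":0,"rz":0},{"x":0,"y":0,"z":0,"rx":0,"ry":0,"rz":0},{"x":0,"y":0,"z":0,"rx":0,"ry":0,"rz":0},{"x":0,"y":0,"z":0,"rx":0,"ry":0,"rz":0},{"x":0,"y":0,"z":0,"rx":0,"ry":0,"rz":0}]' -1 >/dev/null;python3 st.py
python3 -m pendant '[{"x":0.05,"y":0.3,"z":0.15,"rx":0,"ry":0,"rz":0},{"x":0.08,"y":0.5,"z":0.22,"rx":0,"ry":0,"rz":0},{"x":0.08,"y":0.5,"z":0.22,"rx":0,"ry":0,"rz":0},{"x":0.08,"y":0.6,"z":0.25,"rx":0,"ry":0,"rz":0},{"x":0.08,"y":0.6,"z":0.25,"rx":0,"ry":0,"rz":0},{"x":0.08,"y":0.6,"z":0.25,"rx":0,"ry":0,"rz":0},{"x":0,"y":0,"z":0,"rx":0,"ry":0,"rz":0}]' -1 >/dev/null;python3 st.py
python3 - <<'E'
from h import *
p=bot.camera_params("wrist");np.save("wp.npy",p,allow_pickle=True)
t=bot.capture("top")[:,:,::-1];w=bot.capture("wrist")[:,:,::-1]
cv2.imwrite("pics/w6.png",w)
cv2.imwrite("pics/c6.png",np.hstack([cv2.resize(t[180:270,350:430],(400,450),interpolation=cv2.INTER_CUBIC),cv2.resize(w[:300,200:450],(375,450))]))
E
```

```text
t 22.2 pos [ 0.5403 -0.118   0.2216] q [ 0.107  0.635  1.786 -1.111  1.416  0.88 ] F [-0.7 -0.5 -0.5] w 0.0695
toolx [ 0.989 -0.15   0.011] yaw -0.151 fingers [-0.133 -0.905 -0.405]
t 22.9 pos [ 0.5549 -0.0147  0.2665] q [ 0.269  0.623  1.643 -0.992  1.592  0.804] F [ 0.2  0.3 -0.3] w 0.0954
toolx [ 0.989 -0.148  0.013] yaw -0.149 fingers [-0.13  -0.904 -0.407]
```

View pics/c6.png

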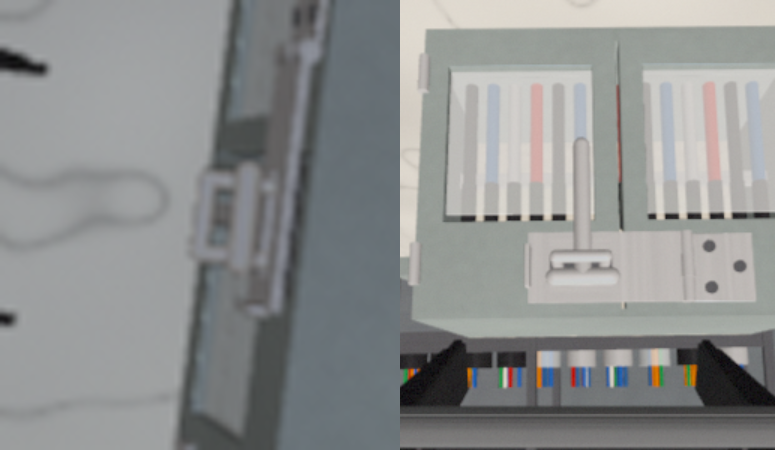

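The pin hangs through the loop: the cross-bar sits over both legs at (584,276), the shank runs down to (580,140), and the hasp is flat. I'll triangulate the head and check for motion after waiting a second.

```bash
python3 -m pendant '[{"x":0,"y":0.3,"z":0,"rx":0,"ry":0,"rz":0},{"x":0,"y":0,"z":0,"rx":0,"ry":0,"rz":0},{"x":0,"y":0,"z":0,"rx":0,"ry":0,"rz":0},{"x":0,"y":0,"z":0,"rx":0,"ry":0,"rz":0},{"x":0,"y":0,"z":0,"rx":0,"ry":0,"rz":0},{"x":0,"y":0,"z":0,"rx":0,"ry":0,"rz":0},{"x":0,"y":0,"z":0,"rx":0,"ry":0,"rz":0},{"x":0,"y":0,"z":0,"rx":0,"ry":0,"rz":0},{"x":0,"y":0,"z":0,"rx":0,"ry":0,"rz":0},{"x":0,"y":0,"z":0,"rx":0,"ry":0,"rz":0}]' -1 >/dev/null; python3 st.py
python3 - <<'E'
from h import *
p=np.load("wp.npy",allow_pickle=True).item()
g=lambda u,v:(350+(u+.5)/5-.5,180+(v+.5)/5-.5)
k=lambda u,v:(200+(u-400+.5)/1.5-.5,(v+.5)/1.5-.5)
o1,d1=ray("top",g(246,218));o2,d2=ray("w",k(584,276),p)
A=np.c_[d1,-d2];x=np.linalg.lstsq(A,o2-o1,rcond=None)[0];a,b=o1+d1*x[0],o2+d2*x[1];H=(a+b)/2
print("head",H.round(4),"gap",np.linalg.norm(a-b).round(4))
for st in((.541,-.117,.195),(.5396,-.1184,.195)):
    st=np.array(st);print("home px wrist head/tip",((proj("w",[st+[0,0,.01],st-[0,0,.09]],p)+.5)*1.5+[100-.5+0,-.5]).round(1)+[0,0])
f=[]
import time
f=[bot.capture("wrist").astype(int) for _ in range(4)]
print("motion: max px diff", [int(np.abs(f[i]-f[0])[60:220,280:360].max()) for i in(1,2,3)])
t=bot.capture("top")[:,:,::-1].astype(int);t0=cv2.imread("pics/top0.png").astype(int)
for n,(r0,r1,c0,c1) in dict(stapler=(110,155,260,325),carton=(93,140,322,358),highl=(180,232,225,252)).items():print(n,np.abs(t-t0)[r0:r1,c0:c1].mean().round(2))
E
```

```text
t 24.0 pos [ 0.5536 -0.0088  0.2647] q [ 0.278  0.628  1.638 -0.984  1.601  0.806] F [ 0.9 -0.2  0.2] w 0.0951
toolx [ 0.988 -0.152  0.009] yaw -0.153 fingers [-0.135 -0.904 -0.405]
head [ 0.5416 -0.1192  0.2041] gap 0.0011
home px wrist head/tip [[581.8 276.7]
 [580.1 137.2]]
home px wrist head/tip [[580.  277.2]
 [578.4 138.4]]
motion: max px diff [23, 19, 20]
stapler 12.3
carton 14.86
highl 36.2
```

The head is at z≈0.204, about 9 mm above the staple point, and head and tip pixels match the home position. The object differences are larger than I expected, perhaps arm or shadow, so I look once more.

```bash
python3 - <<'E'
from h import *
t=bot.capture("top")[:,:,::-1]
t0=cv2.imread("pics/top0.png")
cv2.imwrite("pics/c7.png",np.vstack([cv2.resize(x[85:265,150:430],None,fx=1.6,fy=1.6) for x in(t0,t)]))
a,b=[bot.capture("wrist").astype(int) for _ in range(2)];d=np.abs(a-b);print(d[60:220,280:360].mean(),d[60:220,100:200].mean(),d[60:220,100:200].max())
E
```

```text
1.197421875 1.504125 20
```

View pics/c7.png

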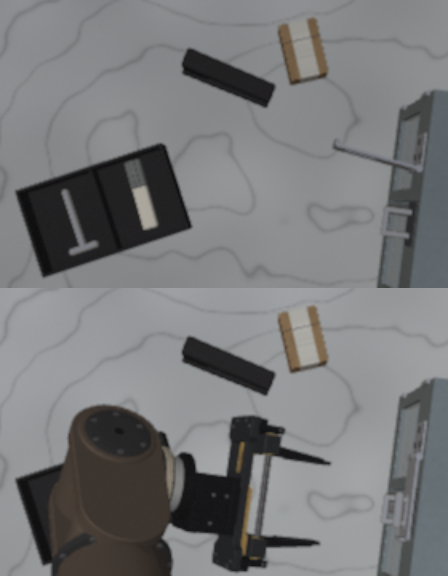

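The stapler at (228,77) and the carton at (303,50) have not moved. The highlighter is only hidden by the arm, and nothing touches the pin. The frame differences are at noise level, so I hand in.

```bash
python3 -c "
from cell import bot
print(bot.hand_in())"
```

```text
the job is handed in; nothing more can be done
None
```

The cabinet is secured and the job is handed in. It finished after about 24 s of the 72 s; the hand-in reports no verdict.

**What I did:**
1. Lifted the pin out of the organiser and laid it flat on the counter.
2. Pushed the hasp closed until it met its stop, at about 25 N.
3. Picked the pin up again near its cross-bar with the hand leaning back about 22°, because joint 4 cannot turn far enough to point the fingers level at the cabinet. Tilting the hand to about 66° then brought the pin within about 2° of upright.
4. Lowered the pin into the loop, let go, and backed away.

**Last checks:**
- **Hasp:** it lies flat on the doors in the final pictures.
- **Pin position:** the cross-bar's centre measures about 9 mm above the staple's centre and within about 3 mm of it sideways. The tip is within about 3 pixels of where it should be.
- **Pin at rest:** successive wrist pictures differ only by noise.
- **Other objects:** the stapler and carton look unmoved. The arm hid the highlighter in the last picture, but it was in place in a view taken after the pin had left the organiser.
- **Robot:** open and clear of everything.

**Problems on the way:** the first move was refused because the rows lacked keys, which wasted one picture. The fingers also touched the bin floor at about 15 N during the first grasp. A simple before-and-after picture difference came out large for the stapler, carton and highlighter. The arm covers the highlighter. I saw no shift of the stapler or carton, so I put the rest down to shading or noise.

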